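# Take the wood treatment chamber off gas and open its hatch

### The job

Take the wood conservation chamber off gas and open it: first shut the gas supply valve (yellow handle) by turning it fully across its pipe to the stop, then open the vent valve (blue handle) fully, in line with its pipe. After that lift the bolt's red-knobbed handle out of its notch and draw the bolt right back, then slide the hatch fully open. Leave the tub, the jar and the brush where they are.

Things in the scene. Friction and masses are not known exactly. Their poses are not given: they have to be found in the camera images.
- chamber: Grey box with an aluminium deck, fixed, 260 (x) x 330 (y) x 80 mm high. Origin: centre of its underside on the table; z up. Its -x is the long side towards the robot, +y the end with both valves. The hatch (blue frame, clear pane, black fin) is on the deck's +y part, the bolt on its -y part. Deck parts stand at most 45 mm over the deck, bar the bolt's handle.
- supply_pivot (a point): Pivot of the SUPPLY valve's yellow lever, at its mid-height, 104 mm over the table; axes parallel to the chamber's. Lever straight, 16 mm wide, 12 mm thick, end 88 mm from the pivot. Brass valve, pipe along the chamber's y. Supply and vent may stand in either of two places: chamber x = -60 or +45 mm, y = +210 mm. Nothing near, bar the other lever, rises over 98 mm.
- supply_tip (a point): Far end of the yellow handle, on its centre line.
- supply_lever (a joint): Yellow handle's angle, rad: 0 = open, handle points along the pipe to the chamber's +y (hard stop); 1.571 = shut, across the pipe, points to the chamber's +x (hard stop). Grows clockwise seen from above. Stays where left; about 0.2 N m of friction.
- vent_pivot (a point): Pivot of the VENT valve's blue handle, 104 mm above the table; the same kind of valve and handle as the supply, with a dark silencer at its pipe end.
- vent_tip (a point): Far end of the blue handle, on its centre line, 88 mm from the pivot.
- vent_lever (a joint): Blue handle's angle, rad, same meaning: 0 = open (points to chamber +y), 1.571 = shut (points to chamber +x). Same friction.
- bolt_knob (a point): Centre of the red ball knob, 18 mm diameter, on the end of the bolt's handle (8 mm rod, knob centre 55 mm from the bolt's axis). Bolt: 10 mm rod along the chamber's y, axis 100 mm over the table at chamber x = -20 mm; handle at chamber y = -80 mm while bolted. In the notch the handle leans to the chamber's -x, 30 degrees above level; swing it up and over to +x to stand it upright.
- bolt_handle (a joint): Handle's swing, rad: 0 = down in the notch, 1.047 = upright, stop at 1.2. Above about 0.65 it clears the steel guide plate, which stands 20 mm to the -x side of the bolt's axis (5 mm thick, top 125 mm over the table) and has the 18 mm wide notch. Light friction (0.035 N m): stays where left.
- bolt (a joint): Bolt's travel, m: 0 = bolted, into the hatch's keeper; 0.040 = fully drawn (stop), towards the chamber's -y. Blocked by the notch until the handle is up. About 1.5 N of friction.
- hatch_grip (a point): Centre of the hatch's upright black fin: 12 (x) x 70 (y) x 34 mm high, its foot 7.5 mm and its top 41.5 mm above the deck (top 121.5 mm over the table). While shut it is at chamber x = -70, y = +50 mm. Site axes parallel to the chamber's.
- hatch (a joint): Hatch's travel, m: 0 = shut, 0.090 = fully open (stop); it slides to the chamber's +x. Blocked by the bolt while bolted. About 2 N of friction, stays where left.
- tub: White lidded plastic tub, 70 mm diameter, 50 mm high, loose; origin: centre of its underside. Leave alone.
- jar: Amber glass jar with black cap, 60 mm diameter, 75 mm high, loose; origin: centre of its underside. Leave alone.
- brush: Brush with blue handle, 190 mm long, 20 mm thick, lying loose; origin: its middle, on the table. Leave alone.

How it is judged (in metres and radians):
On the way, in this order (a step that is already met when the one before it is completed fails the run):
1. supply valve shut, against its stop, before the vent is opened (value of joint supply_lever above 1.47 rad and value of joint vent_lever above 0.4 rad), for 0.2 s.
2. vent valve open, against its stop, with the supply shut and the bolt still in (value of joint supply_lever above 1.47 rad and value of joint vent_lever below 0.1 rad and value of joint bolt below 0.015 m), for 0.2 s.
3. bolt drawn right back, the hatch still shut (value of joint supply_lever above 1.47 rad and value of joint vent_lever below 0.1 rad and value of joint bolt above 0.034 m and value of joint hatch below 0.03 m), for 0.2 s.
4. hatch slid fully open (value of joint supply_lever above 1.47 rad and value of joint vent_lever below 0.1 rad and value of joint bolt above 0.034 m and value of joint hatch above 0.082 m), for 0.2 s.
At the end, for the whole second after the job is handed in: Supply lever within 0.10 rad of its shut stop, vent lever within 0.10 rad of its open stop, bolt drawn at least 34 of 40 mm, hatch open at least 82 of 90 mm and at rest (all of step 4 and velocity of joint hatch below 0.01 m/s); the robot touches nothing.
It fails at once if the tub is displaced (over 25 mm) or tipped (distance of tub from where it was at the start of the episode above 0.025 m or angle between tub's own z axis and vertical above 0.4 rad).
It fails at once if the jar is displaced (over 25 mm) or tipped (distance of jar from where it was at the start of the episode above 0.025 m or angle between jar's own z axis and vertical above 0.4 rad).
It fails at once if the brush is displaced (over 25 mm) or tipped (distance of brush from where it was at the start of the episode above 0.025 m or angle between brush's own z axis and vertical above 0.4 rad).
It also fails if it takes over 64 s, if anything falls off the work surface, if the arm or the gripper's body presses on something with over 40 N, if the wrist force passes 120 N, or if a joint passes its speed limit or range.

### The arm

A 6-joint arm with a two-finger parallel gripper is mounted at the origin on the work surface. World frame = base frame: x ahead of the robot, y to its left, z up, the work surface at z = 0. Lengths are in m, angles in degrees, forces in N, time in s.
With the tool pointing down it reaches from about 0.35 to 0.875 m from the base axis. Payload 4.2 kg.
Tool frame: the origin (TCP) lies midway between the tips of the shut fingers; the grasp point (between the pads) lies 19 mm behind it; z points along the fingers, y is the line along which they close (so a half turn about z gives the same grasp; the last joint's range is limited). The gripper opens to 87 mm and grips with 3 to 60 N. Pads are 19 mm wide; open, the fingers measure 117 mm over their backs; the gripper's body (75 mm by 190 mm) begins 51 mm behind the grasp point.
Start: joints at [84.087, 22.042, 0.453, 0, -68.411, -14.817], TCP at [0.221, 0.585, 0.223] pointing down, gripper open.
Joint ranges: [-179.83, 179.83], [-69.29, 118.12], [-61.27, 80.66], [-181.25, 117.63], [-171.15, -9.14], [-177.46, 177.46]. Speed limits (degrees/s): [159.86, 159.86, 180, 180, 180, 180].

### API

Orientations are given as [roll, pitch, yaw] about the fixed x, y, z axes, in that order (R = Rz(yaw) Ry(pitch) Rx(roll)).
In Python, from workcell import env gives the robot as it stands. The module is installed in compiled form; this text tells all that it offers. Calls block until the motion is done:
- env.goto(position, orientation): joint-space move of the TCP to a pose.
- env.move_straight(position, rotation=None, rate=0.15, force_limit=None): straight line of the TCP; rotation=None keeps the orientation; rate is the mean speed in m/s. With force_limit (N) it stops when the force on the tool has changed by that much, and returns True; else False.
- env.set_joints(angles): joint-space move.
- env.gripper_to(opening, grasp_force=None): opening from 0.0 (shut) to 1.0 (fully open); grasp_force is the grip in N (None keeps the last); returns when the fingers have stopped.
- env.dwell(seconds).
- env.inverse_kinematics(position, orientation): joint angles nearest the present ones, or None.
- env.read_state(): the state.
- env.grab_frame(name): name is "side" or "top"; returns a dict with "image" (384x512x3 uint8, blue, green, red), "fx", "fy", "cx", "cy" (pixels), "D" ([k1, k2, p1, p2, k3] as OpenCV has them; the pictures are not rectified), "position" and "orientation" of the camera in the world. Camera axes: x right, y up, looking along -z (the intrinsics and any distortion apply to the point x, -y, -z); pixel columns grow to the right and rows downward; lengths in m; the calibration is good to about 2 mm. A picture is of the moment at which its call begins. There is no depth.
A pose or a line that the arm cannot do raises env.Unreachable and nothing moves.
- env.close_job(): hands the job in, once; it reports no verdict.
Trained networks look in a picture, given as the dict that the camera call returned (one of the last four; its "shot" number tells which), for a name from the list of things; names that differ only in an ending like _2 or _b are one class to them, and where a whole thing is asked for, a point or a joint stands for the part that bears it (a point fixed in the world has none). Each returns a list of dicts, best first, with "score" (0 to 1); they miss things now and then, are a little off and sometimes report something else, mostly with a low value. They report only what shows in the picture. A call takes as long as a camera call.
- env.search_frame(picture, thing): "xyz" ([x, y, z] in m, in world coordinates, good to about 4 mm: the middle of the surface that is visible of it).
- env.trace(picture, thing): "mask" (384x512 bool, what is visible of it).
The state is a dict: "clock": time; "joint_positions": joint angles; "qvel": joint speeds; "joint_torque": joint torques, N m; "position": TCP position; "tool_rot": TCP orientation; "force": force on the tool from outside, world axes, zero at the start; "wrist_torque": the same for the moment, N m; "opening": opening from 0.0 (shut) to 1.0 (fully open).
Only numpy, scipy, OpenCV 4.12 (cv2) and the standard library are available. Lean on these libraries where they do the work, as an engineer would, in place of code of your own. Each camera call takes 0.05 s, during which the arm holds its last target. There are 200 camera calls.

## Working session

There is one attempt and no reset: what is moved stays moved. The work goes in short steps, each a Python script; the robot and the scene stay as the last script left them, time stands still between calls to the robot, and variables do not carry over. Pictures are saved under pics/ and viewed, on a budget of 10 in all, crops included, one or two more only if the job needs it, and the job is handed in when it is done.

```bash
mkdir -p pics; python3 - <<'E'
from workcell import env
import cv2,numpy as np
s=env.read_state();print(s['clock'],s['position'],s['tool_rot'],s['opening'])
for n in("top","side"):
    f=env.grab_frame(n);cv2.imwrite(f"pics/{n}0.png",f["image"])
    print(n,f["position"],f["orientation"],f["fx"],f["D"])
    for t in["chamber","supply_pivot","supply_tip","vent_pivot","vent_tip","bolt_knob","hatch_grip","tub","jar","brush"]:
        r=env.search_frame(f,t)
        print(t,[(np.round(q["xyz"],3).tolist(),round(q["score"],2)) for q in r[:2]])
E
```

```text
0.0 [0.22101639 0.58399246 0.22144182] [ 1.79876487e+02 -5.10877367e-03 -2.07427545e+01] 0.9964691498074101
top [ 0.41016958 -0.00725302  1.24143293] [  9.78611977  -0.84497489 -89.45853639] 486.17841847981515 [-0.00481541  0.          0.          0.          0.        ]
chamber [([0.553, -0.014, 0.082], 0.98)]
supply_pivot [([0.565, 0.207, 0.082], 0.88)]
supply_tip [([0.562, 0.228, 0.108], 0.73)]
vent_pivot [([0.466, 0.188, 0.065], 0.59)]
vent_tip [([0.5, 0.188, 0.106], 0.61)]
bolt_knob [([0.562, 0.208, 0.086], 0.58), ([0.518, -0.104, 0.127], 0.43)]
hatch_grip [([0.52, 0.024, 0.085], 0.79)]
tub [([0.657, -0.271, 0.045], 0.6)]
jar [([0.658, -0.271, 0.046], 0.2)]
brush [([0.78, -0.058, 0.023], 0.61)]
side [0.51592242 0.74761253 0.7621215 ] [  48.88523036    0.30313701 -172.96066531] 404.7808780371398 [-0.09614915  0.          0.          0.          0.        ]
chamber [([0.558, 0.045, 0.081], 0.93), ([0.501, 0.196, 0.106], 0.45)]
supply_pivot [([0.569, 0.235, 0.068], 0.8)]
supply_tip [([0.568, 0.237, 0.108], 0.91)]
vent_pivot [([0.464, 0.203, 0.069], 0.96)]
vent_tip [([0.495, 0.199, 0.113], 0.75), ([0.558, 0.044, 0.083], 0.45)]
bolt_knob [([0.522, 0.034, 0.085], 0.65)]
hatch_grip [([0.549, -0.096, 0.104], 0.69), ([0.523, 0.035, 0.087], 0.33)]
tub [([0.656, -0.255, 0.051], 0.63), ([0.779, -0.05, 0.018], 0.45)]
jar [([0.743, 0.142, 0.052], 0.88), ([0.495, 0.194, 0.115], 0.6)]
brush [([0.78, -0.048, 0.019], 0.67), ([0.521, 0.035, 0.086], 0.3)]
```

View pics/top0.png

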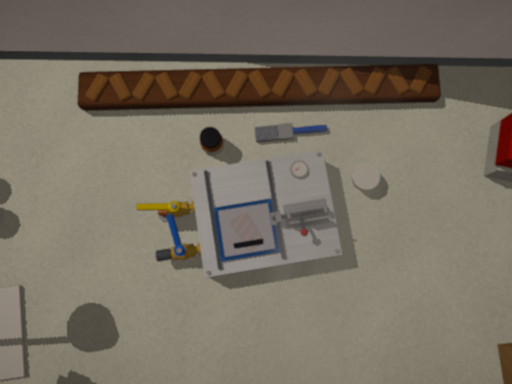

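View pics/side0.png

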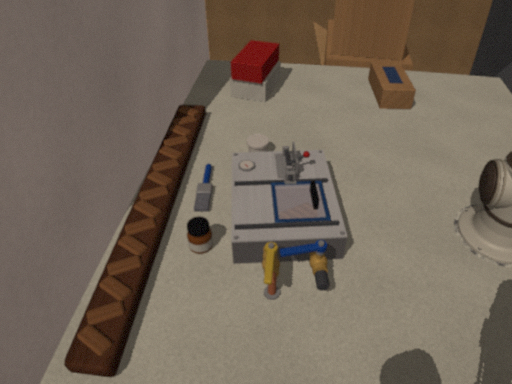

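```bash
python3 - <<'E'
import cv2
a=cv2.imread("pics/top0.png")[145:285,130:350]
cv2.imwrite("pics/top0c.png",cv2.resize(a,None,fx=3.6,fy=3.6,interpolation=cv2.INTER_CUBIC))
a=cv2.imread("pics/side0.png")[140:305,220:355]
cv2.imwrite("pics/side0c.png",cv2.resize(a,None,fx=3.6,fy=3.6,interpolation=cv2.INTER_CUBIC))
E
```

```text
(no output)
```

View pics/top0c.png

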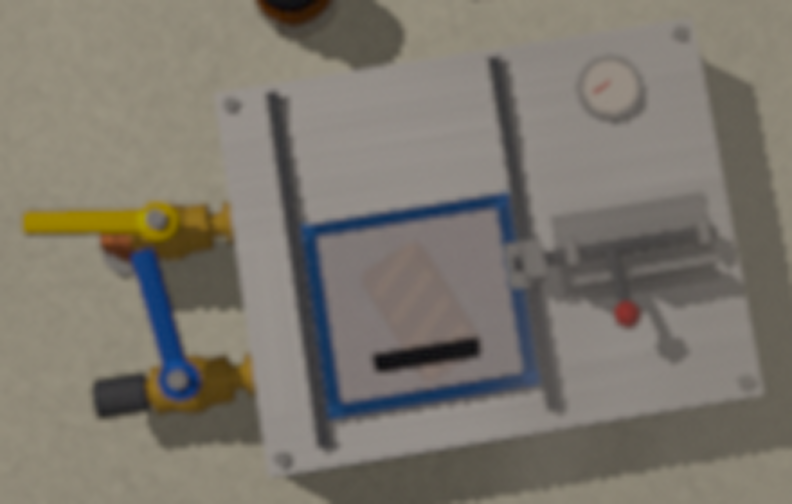

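View pics/side0c.png

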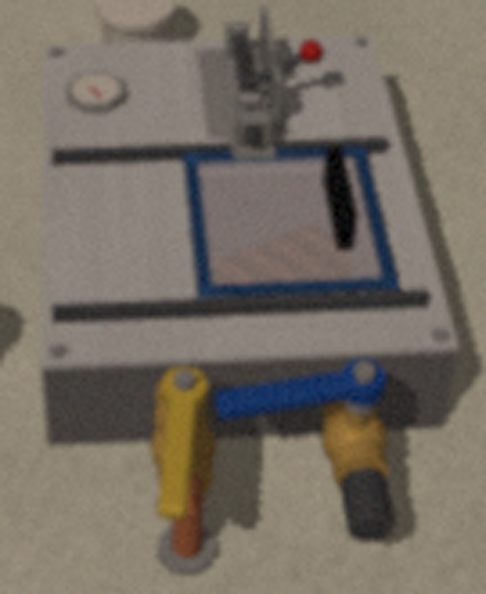

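```bash
cat > h.py <<'E'
import numpy as np,cv2
from workcell import env
from scipy.spatial.transform import Rotation as R
def project(f,P):
    r=R.from_euler('xyz',f["orientation"],degrees=True).as_matrix()
    M=np.diag([1.,-1,-1])@r.T
    K=np.array([[f["fx"],0,f["cx"]],[0,f["fy"],f["cy"]],[0,0,1]])
    return cv2.projectPoints(np.asarray(P,float).reshape(-1,1,3),cv2.Rodrigues(M)[0],-M@np.asarray(f["position"]),K,np.asarray(f["D"],float))[0].reshape(-1,2)
def W(q,p):  # chamber->world
    p=np.atleast_2d(np.asarray(p,float));c,s=np.cos(q[2]),np.sin(q[2])
    return np.c_[q[0]+c*p[:,0]-s*p[:,1],q[1]+s*p[:,0]+c*p[:,1],p[:,2]].squeeze()
E
python3 - <<'E'
from h import *
from scipy.optimize import least_squares
ft=env.grab_frame("top");fs=env.grab_frame("side")
T={(.13,.165,.08):(217,93),(.13,-.165,.08):(694,22),(-.13,-.165,.08):(764,396),(-.13,.165,.08):(272,475),(.045,.21,.112):(157,221),(-.06,.21,.112):(178,379),(-.07,.05,.1215):(427,355),(-.0676,-.08,.1275):(627,314)}
S={(.13,.165,.08):(45,363),(-.13,.165,.08):(459,348),(.045,.21,.112):(185,378),(-.06,.21,.112):(364,370),(-.0676,-.08,.1275):(311,51)}
px=lambda d,o:(np.array(list(d.values()))+.5)/3.6-.5+o
a=px(T,(130,145));b=px(S,(220,140))
f=lambda q:np.r_[project(ft,W(q,list(T)))-a,project(fs,W(q,list(S)))-b].ravel()
r=least_squares(f,[.556,-.012,.15],loss='soft_l1')
print(r.x,np.degrees(r.x[2]));print(r.fun.reshape(-1,2).round(1))
np.save("q.npy",r.x);q=r.x
# lever angles from tips
def ang(piv,pa,ps):
    g=lambda t:np.r_[project(ft,W(q,[piv[0]+.088*np.sin(t[0]),piv[1]+.088*np.cos(t[0]),.108]))-((np.array(pa)+.5)/3.6-.5+(130,145))].ravel()
    s=least_squares(g,[.7]);return s.x,s.fun
print("yellow",ang((.045,.21),(24,222),0));print("blue",ang((-.06,.21),(146,252),0))
for n,p in dict(sup=(.045,.21,.104),vent=(-.06,.21,.104),knob=(-.0676,-.08,.1275),fin=(-.07,.05,.12)).items(): print(n,W(q,p).round(3))
E
```

```text
[ 0.55899832 -0.01819268  0.17310209] 9.918019093676612
[[-0.3  0.4]
 [ 0.2 -0.8]
 [ 0.6  0.2]
 [-0.5  1.2]
 [ 0.3  0.1]
 [ 0.4  0.7]
 [ 0.5  0.2]
 [ 0.7  1.1]
 [-1.4  0.5]
 [-0.6 -0.4]
 [-0.6  0.8]
 [-0.5  0.9]
 [-0.1  0.7]]
yellow (array([0.16201052]), array([-0.09647384, -0.00428565]))
blue (array([1.44543955]), array([-0.05156235, -0.17785833]))
sup [0.567 0.196 0.104]
vent [0.464 0.178 0.104]
knob [ 0.506 -0.109  0.128]
fin [0.481 0.019 0.12 ]
```

```bash
cat >> h.py <<'E'
q=np.load("q.npy")
def rot(th): return [180,0,np.degrees(q[2]-th)]
def lev(piv,th,r,off,z=.101):  # finger centre beside lever; off>0 on the clockwise side
    return W(q,[piv[0]+r*np.sin(th)+off*np.cos(th),piv[1]+r*np.cos(th)-off*np.sin(th),z])
def sweep(piv,ths,r,off,start,lim=15):
    env.goto(lev(piv,ths[0],r,start,.17),rot(ths[0]))
    env.move_straight(lev(piv,ths[0],r,start),rate=.12)
    for k,t in enumerate(ths):
        hit=env.move_straight(lev(piv,t,r,off),rot(t),rate=.08,force_limit=lim)
        s=env.read_state();print(round(t,2),hit,np.round(s["force"],1),round(s["clock"],2))
        if hit: break
    return t
def see(name,box,cam="top"):
    f=env.grab_frame(cam);x0,y0,x1,y1=box
    cv2.imwrite(name,cv2.resize(f["image"][y0:y1,x0:x1],None,fx=3.6,fy=3.6,interpolation=cv2.INTER_CUBIC))
E
python3 - <<'E'
from h import *
env.gripper_to(0.0)
p=(.045,.21)
t=sweep(p,[.16,.45,.75,1.05,1.35,1.5,1.64],.065,-.0175,-.034)
env.move_straight(lev(p,t,.065,-.03),rate=.12)
env.move_straight(lev(p,t,.065,-.03,.18))
env.goto(W(q,(-.12,.38,.25)),rot(1.2))
see("pics/y1.png",(130,145,330,285))
E
```

```text
0.16 False [-0.5 -0.4 -0.5] 5.47
0.45 False [-0.4 -0.4 -0.6] 5.91
0.75 False [-1.1 -0.6  0.4] 6.36
1.05 False [-1.3  0.4 -0.2] 6.81
1.35 False [-0.2  0.  -1.5] 7.26
1.5 False [-1.4  1.   0.2] 7.56
1.64 True [-2.7  4.7  2.8] 7.77
```

View pics/y1.png

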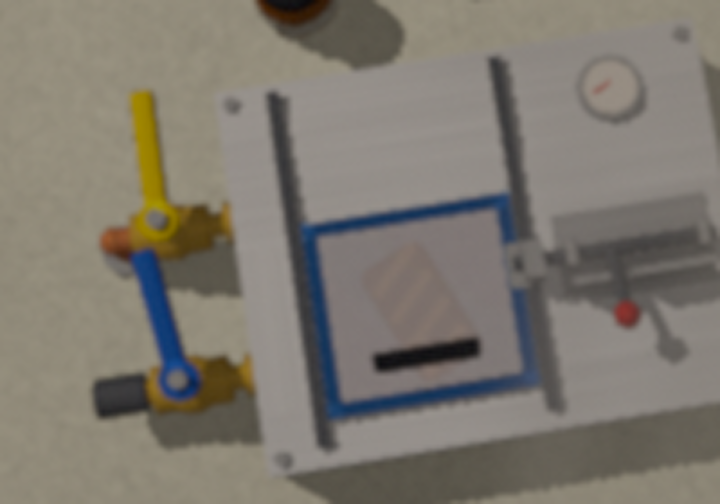

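The picture shows the yellow lever turned across its pipe (pivot 157,219, tip 142,94) and blue unmoved. I'll compute both angles numerically, then sweep blue.

```bash
cat >> h.py <<'E'
from scipy.optimize import minimize_scalar
def angs(f):
    """lever angle from the picture's colour masks: best mean colour hits along the lever"""
    hsv=cv2.cvtColor(f["image"],cv2.COLOR_BGR2HSV);o={}
    for n,p,(lo,hi) in(("yellow",(.045,.21),((22,150,90),(33,255,255))),("blue",(-.06,.21),((105,150,60),(125,255,255)))):
        m=cv2.GaussianBlur(cv2.inRange(hsv,lo,hi).astype(np.float32),(0,0),1)
        r=np.linspace(.03,.088,30);best=[]
        for t in np.arange(-.1,1.75,.01):
            uv=project(f,W(q,np.c_[p[0]+r*np.sin(t),p[1]+r*np.cos(t),r*0+.11]))
            best.append((cv2.remap(m,uv[:,0].astype(np.float32),uv[:,1].astype(np.float32),1).mean(),t))
        b=np.array(best);k=b[:,0]>.8*b[:,0].max();o[n]=round(float(np.average(b[k,1],weights=b[k,0])),3)
    return o
E
python3 - <<'E'
from h import *
print(angs(env.grab_frame("top")))
p=(-.06,.21)
t=sweep(p,[1.45,1.2,.9,.6,.3,.1,-.08],.06,.0175,.031)
env.move_straight(lev(p,t,.06,.03),rate=.12)
env.move_straight(lev(p,t,.06,.03,.19))
env.goto(W(q,(-.15,.1,.25)),rot(1.2))
print(angs(env.grab_frame("top")),angs(env.grab_frame("side")))
see("pics/b1.png",(130,145,330,285))
E
```

```text
{'yellow': 1.565, 'blue': 1.42}
1.45 False [-0.6 -0.1 -0.8] 11.88
1.2 False [0.1 0.4 0.7] 12.28
0.9 False [ 0.5  0.3 -0.6] 12.73
0.6 False [ 2.4  1.3 -0.4] 13.18
0.3 False [1.8 1.5 0.1] 13.63
0.1 False [1.4 1.4 0.2] 13.98
-0.08 True [ 4.6 -0.  -0.1] 14.2
{'yellow': 1.565, 'blue': 0.02} {'yellow': 1.494, 'blue': 0.01}
```

View pics/b1.png

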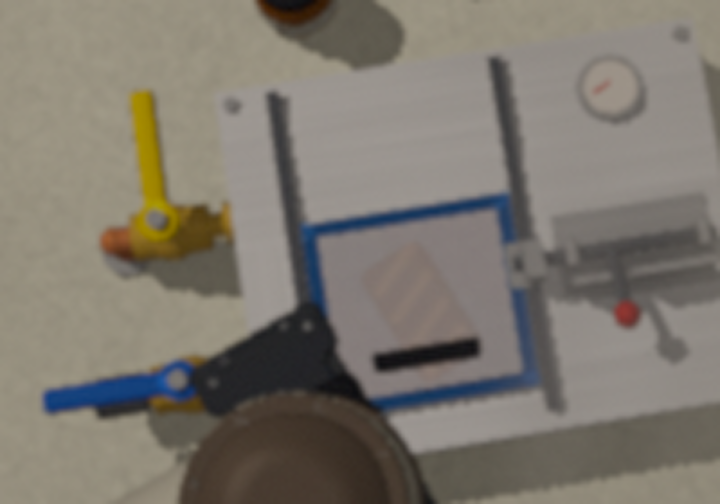

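```bash
python3 - <<'E'
from h import *
def tcp(a,y=-.08,d=-.012):
    a=np.radians(a);return W(q,(-.02-.055*np.cos(a),y,.1+.055*np.sin(a)+d))
env.gripper_to(.5)
P=tcp(30);env.goto(P+[0,0,.07],rot(0))
print(env.move_straight(P,rate=.1,force_limit=8))
env.gripper_to(0,15);s=env.read_state();print("op",s["opening"],s["force"].round(1) if hasattr(s["force"],'round') else s["force"])
for a in(38,46,54,62,70,78,87):
    h=env.move_straight(tcp(a),rate=.06,force_limit=20)
    s=env.read_state();print(a,h,np.round(s["force"],1),round(s["opening"],3))
    if h:break
see("pics/k1.png",(220,120,355,305),"side");print(env.read_state()["clock"])
E
```

```text
False
op 0.19442299112997632 [-0.3  0.4  0.5]
38 False [-0.3 -0.  -1.5] 0.188
46 False [-0.5  0.3 -0.3] 0.193
54 False [-1.3 -0.5  0.8] 0.19
62 False [-2.1  0.1  0.7] 0.189
70 False [-0.2 -0.   1.1] 0.186
78 False [-0.7 -0.2  2. ] 0.188
87 False [-0.   0.1  0.7] 0.195
22.1667
```

View pics/k1.png

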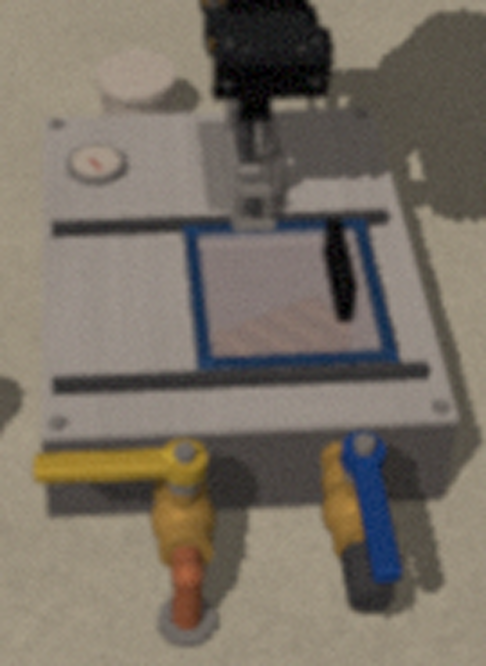

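The knob is gripped (opening about 17 mm) and the handle is up: the notch is empty at (255,180) and both levers are at their stops. Next I draw the bolt.

```bash
python3 - <<'E'
from h import *
a=np.radians(87);x,z=-.02-.055*np.cos(a),.1+.055*np.sin(a)-.012
s0=np.array(env.read_state()["position"])
h=env.move_straight(W(q,(x,-.08-.046,z)),rate=.06,force_limit=20)
s=env.read_state();print(h,np.round(s["force"],1),s["opening"],"drawn",np.linalg.norm(np.array(s["position"])-s0))
env.gripper_to(.5)
env.move_straight(W(q,(x,-.08-.046,z+.07)))
env.goto(W(q,(-.105,.05,.19)),rot(0))
f=env.grab_frame("top")
print([(np.round(r["xyz"],3),r["score"]) for r in env.search_frame(f,"bolt_knob")],"expect",W(q,(x,-.12,.155)))
see("pics/d1.png",(220,145,355,285));print(env.read_state()["clock"])
E
```

```text
True [-2.7  8.   5.8] 0.19008051220664676 drawn 0.03855652166860951
[(array([ 0.557, -0.136,  0.158]), 0.61), (array([0.556, 0.019, 0.084]), 0.16)] expect [ 0.55713042 -0.14033986  0.155     ]
25.175
```

View pics/d1.png

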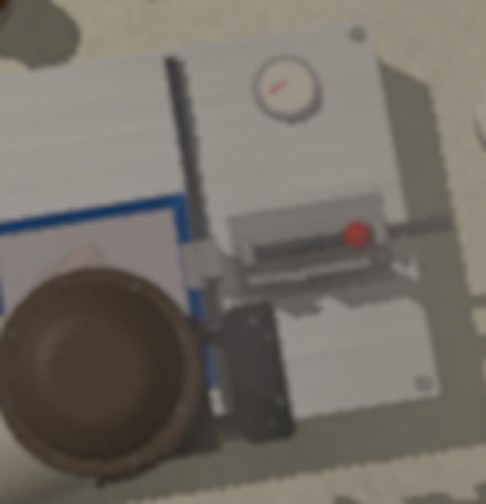

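The bolt rod sticks out at the −y end and the knob stands upright at crop pixel (357,234). I'll check its travel from that pixel, then push the hatch.

```bash
python3 - <<'E'
from h import *
f=env.grab_frame("top")
for y in(-.11,-.115,-.12):print(y,project(f,W(q,(-.023,y,.157))).round(1),"seen 318.8 209.6")
env.gripper_to(0)
env.move_straight(W(q,(-.105,.05,.099)),rate=.12)
s0=np.array(env.read_state()["position"])
h=env.move_straight(W(q,(-.0855+.097,.05,.099)),rate=.07,force_limit=20)
s=env.read_state();print(h,np.round(s["force"],1),"finger travel from nominal contact",np.linalg.norm(np.array(s["position"])-s0)-.0195)
x=-.105+np.linalg.norm(np.array(s["position"])-s0)
env.move_straight(W(q,(x-.012,.05,.099)),rate=.1)
env.move_straight(W(q,(x-.012,.05,.2)))
env.goto(W(q,(-.2,-.1,.3)),rot(0))
f=env.grab_frame("top");print(angs(f),angs(env.grab_frame("side")))
print([(np.round(r["xyz"],3),r["score"]) for r in env.search_frame(f,"hatch_grip")],"expect",W(q,(.02,.05,.12)))
for d in(.08,.09):print("fin px",project(f,W(q,(-.07+d,.05,.1215))))
for y in(-.11,-.115,-.12):print("knob",y,project(f,W(q,(-.023,y,.157))).round(1))
see("pics/h1.png",(130,145,350,285));print(env.read_state()["clock"])
E
```

```text
-0.11 [[315.3 210.2]] seen 318.8 209.6
-0.115 [[317.5 209.8]] seen 318.8 209.6
-0.12 [[319.7 209.5]] seen 318.8 209.6
True [-0.  -0.3  0. ] finger travel from nominal contact 0.08857046984922518
{'yellow': 1.56, 'blue': 0.02} {'yellow': 1.485, 'blue': 0.01}
[(array([0.607, 0.04 , 0.085]), 0.83)] expect [0.57008747 0.03450486 0.12      ]
fin px [[243.33013104 209.27008438]]
fin px [[242.66405472 205.0594245 ]]
knob -0.11 [[315.3 210.2]]
knob -0.115 [[317.5 209.8]]
knob -0.12 [[319.7 209.5]]
30.9667
```

View pics/h1.png

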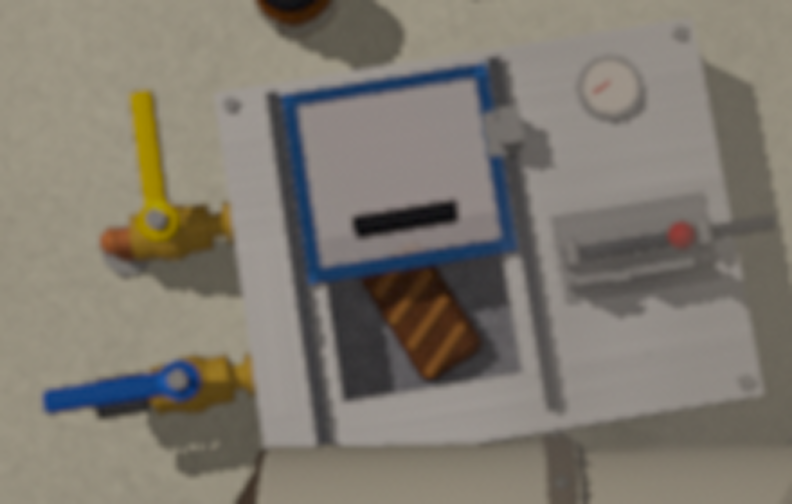

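```bash
python3 -c "
from workcell import env
print(env.read_state()['force']);env.close_job()"
```

```text
[ 0.13622334 -0.20435225 -0.27874514]
the job is handed in; nothing more can be done
```

The chamber is off gas and open, in the order you asked for, and I handed the job in. The robot clock read 31 s at the last check, against the 64 s limit.

1. **Supply valve:** I pushed the yellow lever shut until it met its stop. The top camera reads about 1.56 rad. The side camera reads about 1.49 rad, a rougher view of that lever but still above 1.47.
2. **Vent valve:** I pushed the blue lever open until it met its stop. The cameras read 0.01–0.02 rad.
3. **Bolt:** I gripped the red knob, swung the handle upright and drew the bolt back until the 20 N force limit stopped the pull. Gripper travel was 38.6 mm. The knob's place in the picture gives 38–40 mm.
4. **Hatch:** I pushed the fin with closed fingers until the stop was felt. Finger travel was 88.6 mm and the picture gives about 89 mm. The trained network's position for the fin was about 35 mm off. I relied on the picture, where the hatch is plainly open.

The arm is parked clear of everything, with about 0 N on the tool. I went nowhere near the tub, the jar or the brush, but I did not re-measure them at the end. I viewed 9 pictures.

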